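# Feed the baguette ends to the crumb mill and hold its dial at speed three

### The job

Make breadcrumbs of the dry baguette ends: put all three pieces from the bread board down into the hopper of the crumb mill. Only when all three are in, turn the mill's spring-return dial clockwise from off, past the first and second clicks, to the third (the mark with three pips), and keep holding it there: finish with the gripper still on the dial, for it springs back to off when let go. Leave the jars, the bell and the pastry brush where they stand.

Things in the scene. Friction and masses are not known exactly. Their poses are not given: they have to be found in the camera images.
- mill: Countertop crumb mill, fixed: white motor housing with sloping control deck on its right (-y) half, steel head with square open hopper on its left half, crumb tray in front of the head. Plinth 190 mm deep (x), 292 wide (y); hopper rim 165 mm above the counter; tray and its pull reach x = -190 mm, 40 high. Origin on the counter under the plinth's middle; x to its back, y left, z up; yaw within 0.25.
- hopper (a point): Centre of the hopper's floor, 65 mm above the counter; axes as the mill's. Hopper 100 mm deep (rim 100 mm above this point), inside 104 x 104 mm at the floor and 148 x 148 mm at the rim, straight sloping walls 3 mm thick.
- dial_grip (a point): On the dial's axis, in its bar grip, 24 mm above the deck. Black disc, radius 33 mm, its top 9 mm above the deck; across its middle an upright bar 58 long, 14 thick, its top 36 mm above the deck. z = dial axis out of the deck, leaning 0.21 rad from vertical to the mill's front. x = along the bar to its white-line pointer end, turns with the dial; at off 0.60 rad anticlockwise of the mill's x.
- dial_pointer (a point): Pointer end of the dial's bar grip, 29 mm from the axis, 24 mm above the deck; turns with the dial. At off it is to the left of the mill's x axis, at the third click 0.60 rad to the right of it.
- dial (a joint): Dial angle, rad: 0 at off, grows clockwise seen from above (about -z of dial_grip). Clicks at 0.40 (one pip on the deck), 0.80 (two pips), 1.20 (three pips); end stop 1.28. A spring drives it back to off from everywhere, no click holds it: 0.12 N m near off, 0.24 N m at the third click, up to 0.07 N m more or less between clicks.
- board: Wooden bread board, fixed, 280 (x) x 200 (y) x 18 mm, to the left of the mill. Origin at the centre of its underside, on the counter. Right behind the board and the mill stands a glass display case: its upright front pane is at x = 0.69 m and 0.76 m high; keep the arm clear of it.
- heel_long: Loose dry baguette piece, rigid, about 30 g: brown crust, pale cut face at its -x end, the +x end a rounded heel; 62 mm long (its x), 46 wide (y), 38 high (z), flat underside; sides near upright at mid height. Origin at the centre of the underside, z up as it lies. On the bread board, any yaw.
- heel_long_mid (a point): Point at mid height of heel_long (19 mm above its underside, on its middle). Same axes as the piece.
- heel_short: Loose dry baguette piece, rigid, about 30 g: brown crust, pale cut face at its -x end, the +x end a rounded heel; 48 mm long (its x), 44 wide (y), 36 high (z), flat underside; sides near upright at mid height. Origin at the centre of the underside, z up as it lies. On the bread board, any yaw.
- heel_short_mid (a point): Point at mid height of heel_short (18 mm above its underside, on its middle). Same axes as the piece.
- crust_chunk: Loose dry baguette piece, rigid, about 30 g: brown crust, pale cut face at its -x end and another at its +x end (a chunk from the middle of the loaf); 52 mm long (its x), 48 wide (y), 40 high (z), flat underside; sides near upright at mid height. Origin at the centre of the underside, z up as it lies. On the bread board, any yaw.
- crust_chunk_mid (a point): Point at mid height of crust_chunk (20 mm above its underside, on its middle). Same axes as the piece.
- jar_a: Bystander: portion jam jar, 45 mm across, 50 high, on the counter in front of the mill. Origin under its centre.
- jar_b: Bystander: a second jam jar of the same size, beside jar_a.
- bell: Bystander: counter bell, 62 mm across, 48 high, on the counter left of the board, towards the back. Origin under its centre.
- brush: Bystander: flat pastry brush, 176 mm long (its y), 36 wide, 11 thick, lying across the far end of the bread board. Origin at the centre of its underside.
Not all that is in view belongs to the job. Leave any yellow look-alike of the heel_short alone.

How it is judged:
By the outcome, as a careful person would: the job done as asked, in the order asked, and still so for the second after the job is handed in, while the arm keeps its last pose, push and grip.
It also fails if it takes over 70 s, if anything falls off the work surface, if the arm or the gripper's body presses on something with over 40 N, if the wrist force passes 120 N, or if a joint passes its speed limit or range.

### The arm

A 6-joint arm with a two-finger parallel gripper is mounted at the origin on a cart in front of the work surface, level with it; the furniture and walls round the work are solid. World frame = base frame: x ahead of the robot, y to its left, z up, the work surface at z = 0. Lengths are in m, angles in rad, forces in N, time in s.
With the tool pointing down it reaches from about 0.375 to 0.9 m from the base axis. Payload 3.1 kg.
Tool frame: the origin (TCP) lies at the centre of the arm's flange, where the gripper is bolted on; the fingertips stand 182 mm ahead of it and the grasp point (between the pads) lies 164 mm ahead of it; z points along the fingers, y is the line along which they close (so a half turn about z gives the same grasp; the last joint's range is limited). The gripper opens to 87 mm and grips with 3 to 60 N. Pads are 19 mm wide; open, the fingers measure 117 mm over their backs; the gripper's body (75 mm by 190 mm) begins 51 mm behind the grasp point.
Start: joints at [1.016, 0.527, 1.433, -0, 1.181, -0.178], TCP at [0.23, 0.581, 0.405] pointing down, gripper open.
Joint ranges: [-3.08, 3.08], [-0.75, 2.2], [0.22, 2.44], [-1.43, 4.57], [0, 2.65], [-2.85, 2.85]. Speed limits (rad/s): [2.79, 2.79, 3.14, 3.14, 3.14, 3.14].

### API

Orientations are given as a unit quaternion [x, y, z, w].
In Python, from rig import * gives the robot as it stands.
- The arm moves only by the tool move_arm, never from a script. Its argument "commands" is a list that holds one entry, the list of rows, each a list of 6 numbers: the shift along the tool's x, y, z in units of 40 mm (1.0 is 40 mm), then the turn, a rotation vector about the tool's x, y, z in rad. A call has 1 to 12 rows; each row is the pose to reach, as a shift and turn from the pose commanded when the call began, along the tool's axes at that moment; what a row does not reach only later rows make up. A row lasts 1/8 s, in which the tool goes at most 62.5 mm and 10.7 degrees, less where a joint would pass 70% of its speed; a pose out of reach is approached as far as the arm can. A call with a gripper value outside its range is refused whole. "claw" is the closure, from -1 (fully open) to 1 (shut), so that 0 is half open, set as the call begins (left out, the last holds). The fingers move at their own pace and stop on an object; "squeeze" is the grip in N (left out, the last holds). Time passes only in rows, so rows that repeat a pose let the fingers close. It gives the time, the measured TCP pose, the force, the opening and the grip force at its end, in the units of the state.
- get_obs(): the state, without advancing time (a new reading comes with each control period).
- camera(name): name is "scene" or "top" or "wrist"; returns a dict with "pixels" (384x512x3 uint8, blue, green, red), "range_z" (384x512 float32, m along the optical axis (not along the pixel's ray), 0 where there is no reading), "camera_matrix" (3x3 intrinsics, pixels), "extrinsics" (4x4, takes a point from world to camera coordinates). Camera axes: x right, y up, looking along -z (the intrinsics and any distortion apply to the point x, -y, -z); pixel columns grow to the right and rows downward; lengths in m; the calibration is good to about 2 mm. A picture is of the moment at which its call begins.
- hand_in(): hands the job in; it is judged then, once.
The state is a dict: "time": time; "q": joint angles; "joint_velocities": joint speeds; "joint_torque": joint torques, N m; "position": TCP position; "tool_rot": TCP orientation; "ft_force": force on the tool from outside, world axes, zero at the start; "moment": the same for the moment, N m; "grip_width": finger opening in m; "grip_force": force on a finger pad.
Only numpy, scipy, OpenCV 4.12 (cv2) and the standard library are available. Lean on these libraries where they do the work, as an engineer would, in place of code of your own. Each camera call takes 0.05 s, during which the arm holds its last target. There are 200 camera calls.

## Working session

There is one attempt and no reset: what is moved stays moved. The work goes in short steps, Python scripts to look and compute and a tool call to move; the robot and the scene stay as the last step left them, time stands still between calls to the robot, and variables do not carry over. Pictures are saved under pics/ and viewed, at most 10 in all, crops included, and the job is handed in when it is done.

Besides the shell and the picture viewer there is one more tool, called after "Request:" as name(argument=value, ...), one argument or row to a line, values as JSON. move_arm: Moves the arm, as the interface text tells. Its arguments: {"type":"object","properties":{"commands":{"type":"array","items":{"type":"array","items":{"type":"array","items":{"type":"number"}}}},"claw":{"type":"number"},"squeeze":{"type":"number"}},"required":["commands"]}

```bash
mkdir -p pics
cat > h.py <<'E'
from rig import *
import numpy as np, cv2
from scipy.spatial.transform import Rotation as R
def pts(c):
    K=c["camera_matrix"];T=np.linalg.inv(c["extrinsics"]);d=c["range_z"]
    v,u=np.mgrid[:d.shape[0],:d.shape[1]]
    P=np.stack([(u-K[0,2])/K[0,0]*d,-(v-K[1,2])/K[1,1]*d,-d],-1)
    W=P@T[:3,:3].T+T[:3,3]; W[d==0]=np.nan
    return W
def ray(c,u,v,z):
    K=c["camera_matrix"];T=np.linalg.inv(c["extrinsics"])
    d=T[:3,:3]@np.array([(u-K[0,2])/K[0,0],-(v-K[1,2])/K[1,1],-1]);o=T[:3,3]
    return o+d*(z-o[2])/d[2]
E
python3 - <<'E'
from h import *
s=get_obs();print({k:np.round(v,3) for k,v in s.items()})
for n in("top","scene","wrist"):
    c=camera(n);cv2.imwrite(f"pics/{n}0.png",c["pixels"]);np.savez(f"{n}0.npz",**c)
    print(n,np.round(np.linalg.inv(c["extrinsics"])[:3,3],3),c["camera_matrix"].round(1).tolist(),(c["range_z"]==0).mean(), [k for k in c])
a=cv2.imread("pics/top0.png");b=cv2.imread("pics/scene0.png")
cv2.imwrite("pics/topb.png",cv2.resize(a,(800,600),interpolation=cv2.INTER_CUBIC))
cv2.imwrite("pics/sceneb.png",cv2.resize(b,(800,600),interpolation=cv2.INTER_CUBIC))
E
```

```text
{'time': np.float64(0.0), 'q': array([ 1.015,  0.528,  1.434, -0.   ,  1.181, -0.178]), 'joint_velocities': array([ 0.   ,  0.001,  0.   , -0.002, -0.002,  0.001]), 'joint_torque': array([-1.0000e-03, -4.4004e+01, -1.7659e+01,  6.3000e-02,  5.8000e-02,
       -0.0000e+00]), 'position': array([0.23 , 0.581, 0.404]), 'tool_rot': array([ 0.187,  0.982, -0.001, -0.   ]), 'ft_force': array([ 0.13 , -0.491,  0.543]), 'moment': array([-0.017,  0.004, -0.075]), 'grip_force': np.float64(0.0), 'grip_width': np.float64(0.087)}
top [0.371 0.181 1.288] [[369.5, 0.0, 263.3], [0.0, 369.5, 189.7], [0.0, 0.0, 1.0]] 0.004191080729166667 ['pixels', 'range_z', 'camera_matrix', 'extrinsics']
scene [-0.395 -0.291  0.894] [[441.5, 0.0, 246.1], [0.0, 441.5, 193.9], [0.0, 0.0, 1.0]] 0.0040283203125 ['pixels', 'range_z', 'camera_matrix', 'extrinsics']
wrist [0.153 0.611 0.383] [[267.1, 0.0, 250.4], [0.0, 267.1, 189.1], [0.0, 0.0, 1.0]] 0.003911336263020833 ['pixels', 'range_z', 'camera_matrix', 'extrinsics']
```

View pics/topb.png

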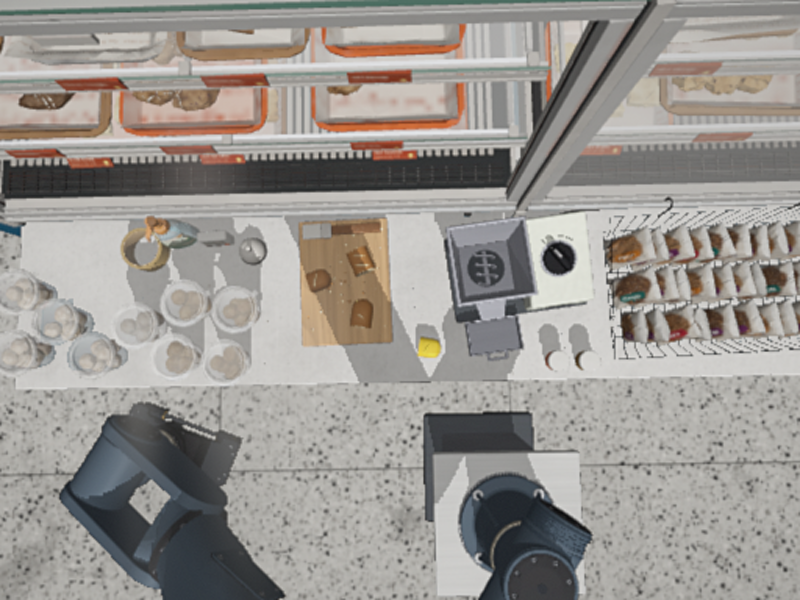

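View pics/sceneb.png

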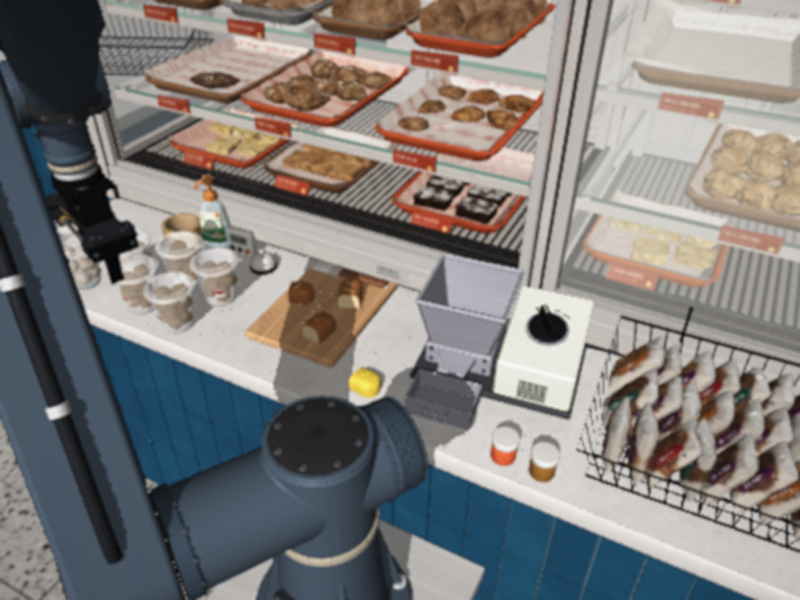

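The top view (800x600 px) shows the three brown pieces on the board at (318,280), (361,262) and (362,313). A yellow look-alike at (428,347) lies on the counter, off the board, so I'll leave it. The mill hopper is at (487,265), the dial at (558,258), the jars at (557,360) and (590,360), and the brush at (345,229).

```bash
cat > m.py <<'E'
from h import *
def pieces(c,zmin=.028,zmax=.075,amin=60):
    W=pts(c);hsv=cv2.cvtColor(c["pixels"],cv2.COLOR_BGR2HSV)
    m=(W[...,2]>zmin)&(W[...,2]<zmax)&(W[...,0]>.3)&(W[...,0]<.66)&(W[...,1]>.08)&(W[...,1]<.42)
    n,l,s,ce=cv2.connectedComponentsWithStats(m.astype(np.uint8))
    for i in range(1,n):
        if s[i,4]<amin: continue
        p=W[l==i]; 
        (cx,cy),(w,h),a=cv2.minAreaRect((p[:,:2]*1000).astype(np.float32))
        top=np.nanpercentile(p[:,2],95)
        print("px",ce[i].round(0),"n",s[i,4],"ctr",round(cx),round(cy),"wh",round(w),round(h),"ang",round(a),"top z",round(top*1000), "hsv",hsv[l==i].mean(0).round())
E
python3 - <<'E'
from m import *
for n in("top","scene"):
    c=dict(np.load(n+"0.npz"));print(n);pieces(c)
    W=pts(c);hsv=cv2.cvtColor(c["pixels"],cv2.COLOR_BGR2HSV)
    # hopper rim
    m=(abs(W[...,2]-.165)<.006)&(W[...,0]>.35)&(W[...,0]<.68)&(W[...,1]>-.3)&(W[...,1]<.2)
    p=W[m];r=cv2.minAreaRect((p[:,:2]*1000).astype(np.float32));print("rim",len(p),np.round(np.array(r[0])),np.round(r[1]),round(r[2],1),"z",np.median(p[:,2]).round(4))
    d=(hsv[...,2]<70)&(W[...,0]>.42)&(W[...,0]<.65)&(W[...,1]>-.2)&(W[...,1]<0.03)&(W[...,2]>.06)
    k,l,s,ce=cv2.connectedComponentsWithStats(d.astype(np.uint8))
    for i in range(1,k):
        if s[i,4]>80:
            q=W[l==i];print("dark",ce[i].round(),s[i],np.nanmean(q,0).round(3),np.nanpercentile(q,[2,98],axis=0).round(3).tolist())
    # deck plane
    w=(hsv[...,1]<40)&(hsv[...,2]>180)&(W[...,0]>.42)&(W[...,0]<.65)&(W[...,1]>-.25)&(W[...,1]<0.0)&(W[...,2]>.06)
    q=W[w];A=np.c_[q[:,:2],np.ones(len(q))];co=np.linalg.lstsq(A,q[:,2],rcond=None)[0];res=abs(A@co-q[:,2]);g=res<.004
    co=np.linalg.lstsq(A[g],q[g,2],rcond=None)[0];print("deck plane",co.round(4),g.sum(),len(q),"rect",cv2.minAreaRect((q[g,:2]*1000).astype(np.float32)))
    if n=="top":
        mw=(W[...,0]>.3)&(W[...,0]<.66)&(W[...,1]>.12)&(W[...,1]<.4)&(abs(W[...,2]-.018)<.006)&(hsv[...,1]>60);q=W[mw];print("board",q.mean(0).round(3),np.percentile(q,[1,99],axis=0).round(3).tolist())
t=cv2.imread("pics/top0.png");
a=cv2.resize(t[130:230,180:260],(480,600),interpolation=cv2.INTER_CUBIC)
b=cv2.resize(t[130:180,330:380],(300,300),interpolation=cv2.INTER_CUBIC)
s=cv2.imread("pics/scene0.png");d=cv2.resize(s[180:240,320:380],(300,300),interpolation=cv2.INTER_CUBIC)
cv2.imwrite("pics/crop1.png",np.hstack([a,np.vstack([b,d])]))
E
```

```text
top
px [227. 146.] n 101 ctr 648 319 wh 19 108 ang 2 top z 33 hsv [ 13. 117. 122.]
px [230. 166.] n 227 ctr 575 308 wh 54 47 ang 25 top z 56 hsv [ 15. 132. 135.]
px [296. 170.] n 118 ctr 544 87 wh 109 15 ang 4 top z 71 hsv [118.  14. 125.]
px [204. 179.] n 165 ctr 534 399 wh 42 47 ang 16 top z 53 hsv [ 14. 119. 121.]
px [231. 200.] n 233 ctr 460 307 wh 45 62 ang 82 top z 55 hsv [ 14. 138. 119.]
px [274. 222.] n 113 ctr 383 163 wh 44 36 ang 75 top z 35 hsv [ 26. 171. 210.]
rim 456 [571.  28.] [201. 183.] 7.0 z 0.167
dark [357. 165.] [348 155  19  20 282] [ 0.555 -0.101  0.13 ] [[0.529, -0.131, 0.117], [0.584, -0.076, 0.154]]
dark [317. 171.] [313 161   9  21  90] [0.549 0.016 0.065] [[0.518, 0.003, 0.061], [0.58, 0.029, 0.072]]
deck plane [ 0.2236  0.0669 -0.002 ] 1145 1733 rect ((555.8094482421875, -108.75430297851562), (176.53379821777344, 127.96622467041016), 6.206862926483154)
board [0.514 0.323 0.018] [[0.396, 0.247, 0.013], [0.642, 0.399, 0.023]]
scene
px [225. 181.] n 395 ctr 599 339 wh 119 159 ang 1 top z 55 hsv [ 14. 108. 119.]
px [193. 186.] n 176 ctr 530 397 wh 38 50 ang 26 top z 53 hsv [ 13. 159.  94.]
px [204. 208.] n 272 ctr 455 306 wh 49 60 ang 79 top z 55 hsv [ 14. 147.  93.]
px [234. 240.] n 137 ctr 379 161 wh 44 38 ang 79 top z 35 hsv [ 24. 162. 215.]
rim 595 [571.  14.] [209. 210.] 5.7 z 0.1672
dark [350. 209.] [339 197  24  22 352] [ 0.544 -0.108  0.129] [[0.525, -0.134, 0.115], [0.574, -0.079, 0.152]]
deck plane [ 0.2499  0.0335 -0.0205] 1456 2722 rect ((551.3989868164062, -91.9835205078125), (181.37171936035156, 163.67979431152344), 7.295486927032471)
```

View pics/crop1.png

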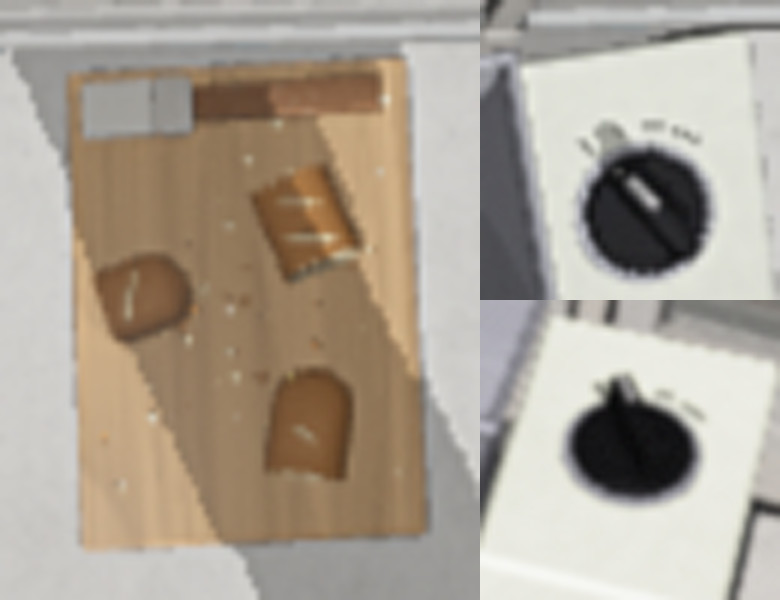

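In the crop, heel_long is at the bottom: cut face at (305,475), rounded end up, 62 mm long. heel_short is on the left at (145,298): cut face left, heel to the right and slightly up. crust_chunk is at (305,222) and has two cut faces. All three are brown and on the board. The dial's white line points up-left at off (crop 640,190), and the pips run to its right. Next I'll hover over the board.

```bash
cat > g.py <<'E'
from h import *
def down(psi):
    c,s=np.cos(psi),np.sin(psi)
    return R.from_matrix(np.array([[-c,-s,0],[-s,c,0],[0,0,-1]]))
def row(g,psi=None,rot=None):  # grasp-point target -> row from present pose
    s=get_obs();Rc=R.from_quat(s["tool_rot"]);Rt=rot if rot is not None else down(psi)
    p=np.array(g)-Rt.as_matrix()[:,2]*.164
    d=Rc.inv().apply(p-np.array(s["position"]))/.04
    r=(Rc.inv()*Rt).as_rotvec()
    print("row",d.round(2).tolist()+r.round(3).tolist(),"rows",max(np.linalg.norm(d)*40/62.5,np.linalg.norm(r)/.187).round(1));return d
E
python3 - <<'E'
from g import *
row([.458,.307,.19],-.12)
for n in("top","scene"):
    c=dict(np.load(n+"0.npz"));W=pts(c)
    for z0 in(.165,):
        m=(abs(W[...,2]-z0)<.005)&(W[...,0]>.42)&(W[...,0]<.66)&(W[...,1]>-.08)&(W[...,1]<.12)
        k,l,s,ce=cv2.connectedComponentsWithStats(m.astype(np.uint8))
        for i in range(1,k):
            if s[i,4]>25:
                p=W[l==i];r=cv2.minAreaRect((p[:,:2]*1000).astype(np.float32));print(n,s[i,4],np.round(r[0]),np.round(r[1]),round(r[2],1),p[:,2].mean().round(4),ce[i].round())
E
```

```text
row [-7.83, -4.27, 1.25, -0.002, -0.0, -0.257] rows 5.8
top 289 [549.  34.] [159. 150.] 7.2 0.1664 [325. 162.]
top 82 [496. 106.] [88. 36.] 31.7 0.1669 [294. 185.]
scene 455 [547.  36.] [164. 159.] 7.1 0.1663 [301. 183.]
```

Request:
move_arm(
  commands=[
    [[-7.85,-4.25,1.25,0,0,-0.257],[-7.85,-4.25,1.25,0,0,-0.257],[-7.85,-4.25,1.25,0,0,-0.257],[-7.85,-4.25,1.25,0,0,-0.257],[-7.85,-4.25,1.25,0,0,-0.257],[-7.85,-4.25,1.25,0,0,-0.257],[-7.85,-4.25,1.25,0,0,-0.257],[-7.85,-4.25,1.25,0,0,-0.257],[-7.85,-4.25,1.25,0,0,-0.257]],
  ],
  claw=-1,
)

```text
time: 1.27
position: [0.4583, 0.3086, 0.3548]
tool_rot: [0.059, 0.998, 0.0, -0.0]
ft_force: [-1.1, 1.1, 0.0]
grip_width: 0.0871
grip_force: 0.0
```

Run:
```python
from m import *
s=get_obs();print(s["time"],s["position"].round(4),s["tool_rot"].round(3))
c=camera("wrist");np.savez("wrist1.npz",**c);cv2.imwrite("pics/wrist1.png",c["pixels"]);pieces(c,.036,.075,200)
W=pts(c)
m=(abs(W[...,2]-.165)<.005)&(W[...,0]>.42)&(W[...,0]<.66)&(W[...,1]>-.08)&(W[...,1]<.12)
p=W[m]
if len(p)>20: print("rim",len(p),cv2.minAreaRect((p[:,:2]*1000).astype(np.float32)))
```

```text
1.275 [0.4583 0.3086 0.3548] [ 0.059  0.998  0.    -0.   ]
px [250. 179.] n 1918 ctr 459 308 wh 44 63 ang 82 top z 53 hsv [ 15. 141.  86.]
px [341. 223.] n 498 ctr 521 411 wh 46 29 ang 52 top z 50 hsv [ 15. 144. 137.]
px [ 67. 228.] n 448 ctr 489 91 wh 30 13 ang 39 top z 64 hsv [105.  14.  77.]
px [260. 253.] n 372 ctr 549 306 wh 51 21 ang 84 top z 53 hsv [ 17. 110.  79.]
px [265. 287.] n 217 ctr 591 312 wh 19 37 ang 22 top z 54 hsv [ 15. 138.  85.]
```

View pics/wrist1.png

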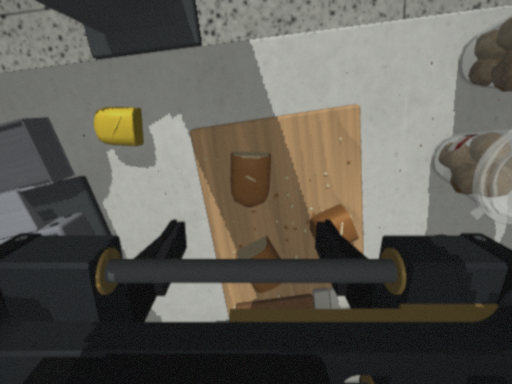

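The wrist view has heel_long at (250,179) with its cut face up in the picture and its heel down. It measures 44x63 mm at (459,308) mm with its top at 53–55 mm, which agrees with the other views. I'll descend and grip.

Request:
move_arm(
  commands=[
    [[0,0,1.5,0,0,-0.02],[0,0,2.8,0,0,-0.02],[0,0,3.7,0,0,-0.02],[0,0,3.7,0,0,-0.02],[0,0,3.7,0,0,-0.02],[0,0,3.7,0,0,-0.02]],
  ],
)

```text
time: 2.08
position: [0.4599, 0.3082, 0.2087]
tool_rot: [0.05, 0.999, 0.001, 0.002]
ft_force: [0.9, 0.7, 0.6]
grip_width: 0.0868
grip_force: 0.0
```

Request:
move_arm(
  commands=[
    [[0,0,0,0,0,0],[0,0,0,0,0,0],[0,0,0,0,0,0],[0,0,0,0,0,0],[0,0,0,0,0,0],[0,0,0,0,0,0]],
  ],
  claw=0.6,
  squeeze=15,
)

```text
time: 2.82
position: [0.4593, 0.3075, 0.2067]
tool_rot: [0.05, 0.999, -0.0, -0.0]
ft_force: [0.8, -0.5, 0.3]
grip_width: 0.045
grip_force: 14.9
```

Request:
move_arm(
  commands=[
    [[0,0,-1.3,0,0,0],[0,0,-2.8,0,0,0],[0,0,-4.2,0,0,0],[0,0,-4.7,0,0,0],[0,0,-4.7,0,0,0],[0,0,-4.7,0,0,0]],
  ],
)

```text
time: 3.58
position: [0.4588, 0.3073, 0.3934]
tool_rot: [0.05, 0.999, -0.001, -0.001]
ft_force: [0.7, -0.0, 0.6]
grip_width: 0.0451
grip_force: 14.9
```

Run:
```python
from g import *
row([.549,.035,.229],-.12)
```

```text
row [-2.92, -6.55, 0.01, -0.001, -0.002, 0.02] rows 4.6
```

Request:
move_arm(
  commands=[
    [[-2.8,-6.35,0,0,0,-0.2],[-2.8,-6.35,0,0,0,-0.2],[-2.8,-6.35,0,0,0,-0.2],[-2.8,-6.35,0,0,0,-0.2],[-2.8,-6.35,0,0,0,-0.2],[-2.8,-6.35,0,0,0,-0.2],[-2.8,-6.35,0,0,0,-0.2],[-2.8,-6.35,0,0,0,-0.2]],
  ],
)

```text
time: 4.58
position: [0.5449, 0.0449, 0.3941]
tool_rot: [-0.051, 0.999, 0.0, -0.001]
ft_force: [-0.2, 0.8, 0.9]
grip_width: 0.0451
grip_force: 14.9
```

Run:
```python
from g import *
c=camera("wrist");cv2.imwrite("pics/wrist2.png",c["pixels"]);np.savez("wrist2.npz",**c)
row([.549,.043,.15],.12);W=pts(c)
m=(abs(W[...,2]-.165)<.005)&(W[...,0]>.42)&(W[...,0]<.66)&(W[...,1]>-.08)&(W[...,1]<.14)
k,l,s,ce=cv2.connectedComponentsWithStats(m.astype(np.uint8))
for i in range(1,k):
    if s[i,4]>60:
        p=W[l==i];print(s[i,4],ce[i].round(),np.nanpercentile(p,[1,99],axis=0).round(3).tolist())
```

```text
row [-0.1, -0.06, 2.01, 0.001, -0.001, -0.018] rows 1.3
4290 [240. 150.] [[0.462, -0.047, 0.16], [0.573, 0.116, 0.169]]
550 [249. 288.] [[0.615, 0.014, 0.161], [0.629, 0.09, 0.169]]
```

View pics/wrist2.png

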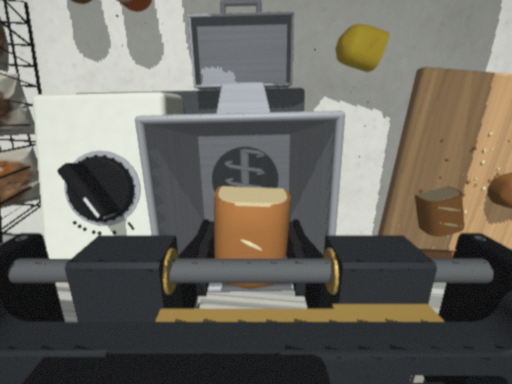

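The wrist view shows heel_long held at (252,225) over the open hopper, whose rim spans columns 137–343. It also shows the dial at (100,188), with its white line pointing away from the camera. The rim centre comes out at about (548,34) mm. I'll lower and release.

Request:
move_arm(
  commands=[
    [[-0.1,0,1.0,0,0,0],[-0.1,0,2.0,0,0,0],[-0.1,0,2.0,0,0,0],[-0.1,0,2.0,0,0,0]],
  ],
)

```text
time: 5.12
position: [0.5499, 0.0446, 0.3158]
tool_rot: [-0.051, 0.999, -0.0, 0.001]
ft_force: [0.6, -0.1, -0.1]
grip_width: 0.0454
grip_force: 14.9
```

Request:
move_arm(
  commands=[
    [[0,0,0,0,0,0],[0,0,0,0,0,0],[0,0,0,0,0,0],[0,0,0,0,0,0]],
  ],
  claw=-0.4,
)

```text
time: 5.62
position: [0.5495, 0.044, 0.3151]
tool_rot: [-0.05, 0.999, -0.0, 0.0]
ft_force: [0.1, -0.4, -0.1]
grip_width: 0.0605
grip_force: 0.0
```

Request:
move_arm(
  commands=[
    [[0,0,-1.3,0,0,0],[0,0,-2.4,0,0,0],[0,0,-2.4,0,0,0],[0,0,-2.4,0,0,0]],
  ],
)

```text
time: 6.12
position: [0.549, 0.0441, 0.4103]
tool_rot: [-0.05, 0.999, 0.0, -0.001]
ft_force: [0.4, 0.6, -0.4]
grip_width: 0.061
grip_force: 0.0
```

Run:
```python
from m import *
from g import *
c=camera("top");pieces(c)
row([.532,.398,.22],-1.2)
row([.575,.308,.22],.41)
```

```text
px [233. 145.] n 64 ctr 649 296 wh 63 18 ang 89 top z 33 hsv [ 13. 116. 107.]
px [231. 166.] n 228 ctr 574 308 wh 53 47 ang 24 top z 56 hsv [ 15. 130. 129.]
px [204. 179.] n 165 ctr 534 400 wh 42 46 ang 16 top z 53 hsv [ 15. 123. 171.]
px [274. 222.] n 112 ctr 384 162 wh 44 37 ang 89 top z 36 hsv [ 25. 177. 171.]
row [-0.47, 8.85, 0.64, -0.001, -0.003, 1.3] rows 7.0
row [-1.31, 6.5, 0.64, 0.001, -0.003, -0.31] rows 4.3
```

Request:
move_arm(
  commands=[
    [[-1.3,6.5,0.6,0,0,-0.3],[-1.3,6.5,0.6,0,0,-0.3],[-1.3,6.5,0.6,0,0,-0.3],[-1.3,6.5,0.6,0,0,-0.3],[-1.3,6.5,0.6,0,0,-0.3],[-1.3,6.5,0.6,0,0,-0.3],[-1.3,6.5,0.6,0,0,-0.3],[-1.3,6.5,0.6,0,0,-0.3]],
  ],
  claw=-1,
)

```text
time: 7.18
position: [0.5755, 0.3061, 0.3869]
tool_rot: [-0.198, 0.98, -0.0, -0.0]
ft_force: [0.2, 0.6, -0.1]
grip_width: 0.0872
grip_force: 0.0
```

Run:
```python
from m import *
from g import *
c=camera("wrist");pieces(c,.036,.075,200)
row([.574,.308,.042],.42)
```

```text
px [85. 70.] n 3056 ctr 540 95 wh 127 13 ang 7 top z 72 hsv [106.  14.  64.]
px [253. 174.] n 1626 ctr 573 309 wh 53 47 ang 23 top z 54 hsv [ 15. 137.  91.]
px [334. 172.] n 1192 ctr 534 401 wh 43 49 ang 17 top z 51 hsv [ 15. 146. 130.]
row [0.02, 0.06, 4.52, -0.0, -0.0, -0.022] rows 2.9
```

Request:
move_arm(
  commands=[
    [[0.05,0.05,1.5,0,0,0],[0.05,0.05,3.0,0,0,0],[0.05,0.05,4.5,0,0,0],[0.05,0.05,4.5,0,0,0],[0.05,0.05,4.5,0,0,0],[0.05,0.05,4.5,0,0,0]],
  ],
)

```text
time: 7.98
position: [0.5728, 0.3085, 0.2075]
tool_rot: [-0.198, 0.98, 0.0, 0.0]
ft_force: [-0.1, 0.2, -0.5]
grip_width: 0.0872
grip_force: 0.0
```

Request:
move_arm(
  commands=[
    [[0,0,0,0,0,0],[0,0,0,0,0,0],[0,0,0,0,0,0],[0,0,0,0,0,0],[0,0,0,0,0,0],[0,0,0,0,0,0]],
  ],
  claw=0.6,
)

```text
time: 8.72
position: [0.5726, 0.3091, 0.2068]
tool_rot: [-0.199, 0.98, 0.0, -0.0]
ft_force: [0.4, 0.5, 0.5]
grip_width: 0.0473
grip_force: 15.0
```

Request:
move_arm(
  commands=[
    [[0,0,-1.5,0,0,0],[0,0,-3.0,0,0,0],[0,0,-4.5,0,0,0],[0,0,-4.7,0,0,0],[0,0,-4.7,0,0,0]],
  ],
)

```text
time: 9.35
position: [0.5722, 0.3089, 0.395]
tool_rot: [-0.199, 0.98, 0.0, 0.0]
ft_force: [-0.3, -0.3, -0.2]
grip_width: 0.0477
grip_force: 15.0
```

Run:
```python
from g import *
row([.549,.024,.235],.12)
```

```text
row [3.31, -6.33, -0.1, 0.0, 0.0, 0.28] rows 4.6
```

Request:
move_arm(
  commands=[
    [[3.3,-6.35,0,0,0,0.28],[3.3,-6.35,0,0,0,0.28],[3.3,-6.35,0,0,0,0.28],[3.3,-6.35,0,0,0,0.28],[3.3,-6.35,0,0,0,0.28],[3.3,-6.35,0,0,0,0.28],[3.3,-6.35,0,0,0,0.28],[3.3,-6.35,0,0,0,0.28]],
  ],
)

```text
time: 10.35
position: [0.5498, 0.0249, 0.3939]
tool_rot: [-0.061, 0.998, 0.0, -0.001]
ft_force: [-0.8, -0.6, -1.0]
grip_width: 0.0478
grip_force: 15.0
```

Run:
```python
from g import *
c=camera("wrist");cv2.imwrite("pics/wrist3.png",c["pixels"])
W=pts(c);m=(W[...,2]>.06)&(W[...,2]<.15)&(abs(W[...,0]-.549)<.06)&(abs(W[...,1]-.035)<.06)
hsv=cv2.cvtColor(c["pixels"],cv2.COLOR_BGR2HSV);m&=(hsv[...,1]>70);print(m.sum(),np.nanpercentile(W[m],[5,50,95],axis=0).round(3).tolist())
row([.549,.024,.165],.12)
```

```text
1625 [[0.517, 0.023, 0.088], [0.535, 0.042, 0.098], [0.556, 0.063, 0.1]]
row [0.02, -0.02, 1.63, 0.001, -0.001, 0.002] rows 1.0
```

View pics/wrist3.png

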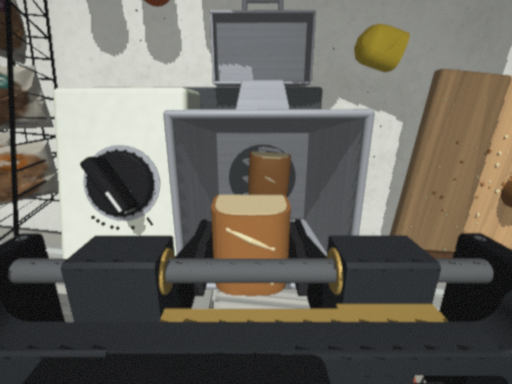

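heel_long lies flat on the hopper floor at (270,170) with its top at 0.10 m. The chunk is held at (252,235). I'll drop the chunk slightly to the right of it.

Request:
move_arm(
  commands=[
    [[0,-0.2,1.0,0,0,0],[0,-0.2,1.8,0,0,0],[0,-0.2,1.8,0,0,0],[0,-0.2,1.8,0,0,0]],
  ],
)

```text
time: 10.9
position: [0.5514, 0.0163, 0.3236]
tool_rot: [-0.061, 0.998, -0.0, 0.001]
ft_force: [-0.5, -0.2, 0.4]
grip_width: 0.0476
grip_force: 15.0
```

Request:
move_arm(
  commands=[
    [[0,0,0,0,0,0],[0,0,0,0,0,0],[0,0,0,0,0,0],[0,0,0,0,0,0]],
  ],
  claw=-0.3,
)

```text
time: 11.4
position: [0.5509, 0.0157, 0.323]
tool_rot: [-0.06, 0.998, -0.0, 0.0]
ft_force: [1.3, -0.9, 0.6]
grip_width: 0.0566
grip_force: 0.0
```

Request:
move_arm(
  commands=[
    [[0,0,-1.3,0,0,0],[0,0,-2.2,0,0,0],[0,0,-2.2,0,0,0],[0,0,-2.2,0,0,0]],
  ],
)

```text
time: 11.9
position: [0.5504, 0.0158, 0.4102]
tool_rot: [-0.06, 0.998, 0.0, -0.001]
ft_force: [-0.6, -0.3, 0.3]
grip_width: 0.0565
grip_force: 0.0
```

Run:
```python
from g import *
c=camera("wrist");cv2.imwrite("pics/wrist4.png",c["pixels"])
W=pts(c);m=(W[...,2]>.06)&(W[...,2]<.19)&(abs(W[...,0]-.549)<.07)&(abs(W[...,1]-.035)<.07)
hsv=cv2.cvtColor(c["pixels"],cv2.COLOR_BGR2HSV);m&=(hsv[...,1]>70);print(m.sum(),np.nanpercentile(W[m],[1,5,50,95,99],axis=0).round(3).tolist())
row([.534,.400,.22],-1.27); print(get_obs()["q"].round(2))
```

```text
3322 [[0.516, -0.016, 0.076], [0.519, -0.012, 0.09], [0.545, 0.025, 0.1], [0.574, 0.06, 0.113], [0.579, 0.064, 0.114]]
row [-0.75, 9.59, 0.65, -0.001, -0.003, 1.39] rows 7.4
[-0.17  0.42  1.61  0.    1.11 -1.87]
```

View pics/wrist4.png

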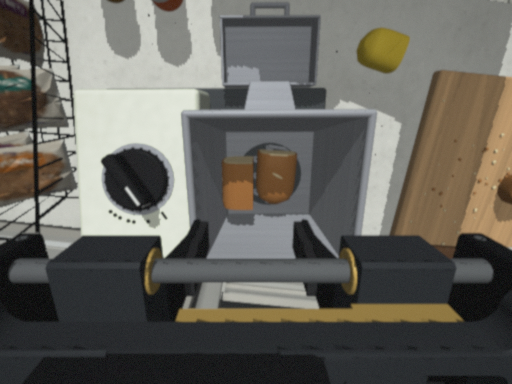

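Both pieces lie in the hopper, at (238,185) and (277,175), with tops at or below 0.114 m. Next is heel_short.

Request:
move_arm(
  commands=[
    [[-0.75,9.6,0.6,0,0,1.39],[-0.75,9.6,0.6,0,0,1.39],[-0.75,9.6,0.6,0,0,1.39],[-0.75,9.6,0.6,0,0,1.39],[-0.75,9.6,0.6,0,0,1.39],[-0.75,9.6,0.6,0,0,1.39],[-0.75,9.6,0.6,0,0,1.39],[-0.75,9.6,0.6,0,0,1.39],[-0.75,9.6,0.6,0,0,1.39],[-0.75,9.6,0.6,0,0,1.39],[-0.75,9.6,0.6,0,0,1.39]],
  ],
  claw=-1,
)

```text
time: 13.32
position: [0.5349, 0.3998, 0.3864]
tool_rot: [0.593, 0.805, -0.0, -0.0]
ft_force: [-0.3, 0.0, -0.1]
grip_width: 0.0871
grip_force: 0.0
```

Run:
```python
from m import *
from g import *
c=camera("wrist");pieces(c,.036,.075,200)
row([.534,.400,.042],-1.27)
```

```text
px [249. 173.] n 1028 ctr 534 401 wh 43 49 ang 19 top z 51 hsv [ 15. 142. 110.]
row [0.01, -0.02, 4.52, -0.0, 0.0, 0.0] rows 2.9
```

Request:
move_arm(
  commands=[
    [[0,0,1.5,0,0,-0.02],[0,0,3.0,0,0,-0.02],[0,0,4.5,0,0,-0.02],[0,0,4.5,0,0,-0.02],[0,0,4.5,0,0,-0.02],[0,0,4.5,0,0,-0.02]],
  ],
)

```text
time: 14.12
position: [0.5349, 0.4003, 0.2073]
tool_rot: [0.585, 0.811, 0.0, 0.0]
ft_force: [-0.3, -0.3, -0.1]
grip_width: 0.0869
grip_force: 0.0
```

Request:
move_arm(
  commands=[
    [[0,0,0,0,0,0],[0,0,0,0,0,0],[0,0,0,0,0,0],[0,0,0,0,0,0],[0,0,0,0,0,0],[0,0,0,0,0,0]],
  ],
  claw=0.6,
)

```text
time: 14.88
position: [0.5346, 0.4005, 0.2068]
tool_rot: [0.585, 0.811, -0.0, -0.0]
ft_force: [-0.3, -0.1, 0.3]
grip_width: 0.0432
grip_force: 15.0
```

Request:
move_arm(
  commands=[
    [[0,0,-1.5,0,0,0],[0,0,-3.0,0,0,0],[0,0,-4.5,0,0,0],[0,0,-4.7,0,0,0],[0,0,-4.7,0,0,0]],
  ],
)

```text
time: 15.5
position: [0.5343, 0.4004, 0.395]
tool_rot: [0.585, 0.811, 0.0, 0.0]
ft_force: [0.1, -0.7, -0.5]
grip_width: 0.0431
grip_force: 15.0
```

Run:
```python
from g import *
row([.552,.034,.235],.12)
```

```text
row [-8.83, -2.47, -0.1, 0.0, 0.0, -1.37] rows 7.3
```

Request:
move_arm(
  commands=[
    [[-8.85,-2.45,0,0,0,-1.37],[-8.85,-2.45,0,0,0,-1.37],[-8.85,-2.45,0,0,0,-1.37],[-8.85,-2.45,0,0,0,-1.37],[-8.85,-2.45,0,0,0,-1.37],[-8.85,-2.45,0,0,0,-1.37],[-8.85,-2.45,0,0,0,-1.37],[-8.85,-2.45,0,0,0,-1.37],[-8.85,-2.45,0,0,0,-1.37],[-8.85,-2.45,0,0,0,-1.37]],
  ],
)

```text
time: 16.75
position: [0.553, 0.034, 0.3933]
tool_rot: [-0.059, 0.998, 0.0, -0.002]
ft_force: [1.0, 0.6, -0.1]
grip_width: 0.043
grip_force: 15.0
```

Run:
```python
from g import *
row([.552,.034,.16],.12)
```

```text
row [0.02, 0.0, 1.73, 0.001, -0.003, -0.001] rows 1.1
```

Request:
move_arm(
  commands=[
    [[0,0,1.0,0,0,0],[0,0,1.7,0,0,0],[0,0,1.7,0,0,0],[0,0,1.7,0,0,0]],
  ],
)

```text
time: 17.25
position: [0.5538, 0.0339, 0.3274]
tool_rot: [-0.06, 0.998, -0.0, 0.001]
ft_force: [0.5, 0.5, 0.9]
grip_width: 0.0428
grip_force: 15.0
```

Request:
move_arm(
  commands=[
    [[0,0,0,0,0,0],[0,0,0,0,0,0],[0,0,0,0,0,0],[0,0,0,0,0,0]],
  ],
  claw=-0.3,
)

```text
time: 17.75
position: [0.5534, 0.0337, 0.3271]
tool_rot: [-0.06, 0.998, -0.0, 0.0]
ft_force: [0.1, -0.2, 0.4]
grip_width: 0.0563
grip_force: 0.0
```

Request:
move_arm(
  commands=[
    [[0,0,-1.3,0,0,0],[0,0,-2.2,0,0,0],[1.0,-1.0,-2.2,0,0,0],[1.0,-1.0,-2.2,0,0,0],[1.0,-1.0,-2.2,0,0,0]],
  ],
)

```text
time: 18.38
position: [0.5185, -0.0109, 0.4148]
tool_rot: [-0.06, 0.998, 0.0, 0.0]
ft_force: [0.2, 0.4, 0.6]
grip_width: 0.0569
grip_force: 0.0
```

Run:
```python
from g import *
print(get_obs()["position"].round(3))
c=camera("wrist");cv2.imwrite("pics/wrist5.png",c["pixels"]);np.savez("wrist5.npz",**c)
t=camera("top");np.savez("top5.npz",**t)
W=pts(c);m=(W[...,2]>.06)&(W[...,2]<.22)&(abs(W[...,0]-.549)<.07)&(abs(W[...,1]-.035)<.07)
hsv=cv2.cvtColor(c["pixels"],cv2.COLOR_BGR2HSV);m&=(hsv[...,1]>70);print(m.sum(),np.nanpercentile(W[m],[1,5,50,95,99],axis=0).round(3).tolist())
cc=t["pixels"][130:190,270:390];a=cv2.resize(cc,(720,360),interpolation=cv2.INTER_CUBIC)
b=cv2.resize(c["pixels"],(320,240));cv2.imwrite("pics/v5.png",np.vstack([a,np.hstack([b,np.zeros((240,400,3),np.uint8)])]))
b=c["pixels"];cv2.imwrite("pics/v5.png",b)
```

```text
[ 0.519 -0.011  0.415]
3199 [[0.514, -0.016, 0.074], [0.516, -0.012, 0.09], [0.538, 0.023, 0.113], [0.575, 0.059, 0.132], [0.58, 0.064, 0.133]]
```

View pics/v5.png

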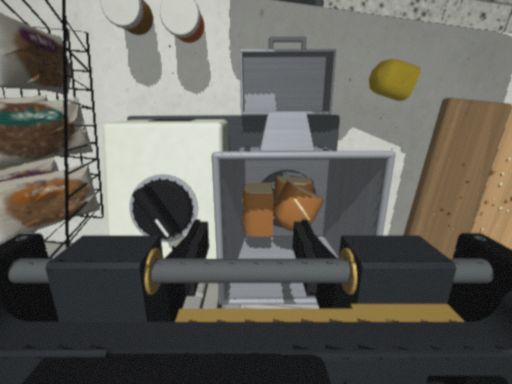

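All three pieces are in: chunk at (258,208), short resting on long at (298,205), with tops at 0.133 m, below the 0.165 m rim. The dial is at (163,207). Next I'll measure it from several views.

```bash
cat > d.py <<'E'
from g import *
def deck(c,psi=.12,verbose=1):
    W=pts(c);hsv=cv2.cvtColor(c["pixels"],cv2.COLOR_BGR2HSV)
    near=np.hypot(W[...,0]-.55,W[...,1]+.105)<.06
    w=near&(hsv[...,2]>150)&(hsv[...,1]<50)&(W[...,2]>.09)&(W[...,2]<.14)
    q=W[w];g=np.ones(len(q),bool)
    for _ in range(6):
        A=np.c_[q[:,:2],np.ones(len(q))];co=np.linalg.lstsq(A[g],q[g,2],rcond=None)[0];g=abs(A@co-q[:,2])<.003
    n=np.array([-co[0],-co[1],1]);n/=np.linalg.norm(n)
    # nominal normal, fitted offset
    nn=np.array([-np.sin(.21)*np.cos(psi),-np.sin(.21)*np.sin(psi),np.cos(.21)])
    off=np.median(q[g]@nn)
    h=W@nn-off
    ex=np.array([np.cos(psi),np.sin(psi),0]);ex-=ex@nn*nn;ex/=np.linalg.norm(ex);ey=np.cross(nn,ex)
    B=np.stack([ex,ey,nn]);dark=near&(hsv[...,2]<110)
    print("n",n.round(3),"nom",nn.round(3),g.sum(),"off",off.round(4))
    for nm,lo,hi in(("disc",.005,.014),("bar",.026,.042)):
        p=W[dark&(h>lo)&(h<hi)]@B.T
        if len(p)<15: continue
        r=cv2.minAreaRect((p[:,:2]*1000).astype(np.float32));e=cv2.minEnclosingCircle((p[:,:2]*1000).astype(np.float32))
        cen=lambda xy:(B.T@np.array([xy[0]/1000,xy[1]/1000,off+.024])).round(4)
        print(nm,len(p),"h",np.median(p[:,2]-off).round(4),"rect",cen(r[0]),np.round(r[1]),round(r[2]),"circ",cen(e[0]),round(e[1],1))
E
python3 - <<'E'
from d import *
for f in("top0","scene0","top5","wrist5","wrist2"):
    print(f);c=dict(np.load(f+".npz"));
    try: deck(c)
    except Exception as e: print(e)
E
```

```text
top0
n [-0.232 -0.03   0.972] nom [-0.207 -0.025  0.978] 546 off -0.0005
disc 209 h 0.0089 rect [ 0.5544 -0.1045  0.1387] [60. 63.] 49 circ [ 0.5536 -0.1042  0.1385] 32.4
bar 74 h 0.0354 rect [ 0.5547 -0.1044  0.1387] [55. 15.] 35 circ [ 0.5534 -0.1029  0.1385] 27.3
scene0
n [-0.222 -0.026  0.975] nom [-0.207 -0.025  0.978] 710 off 0.0011
disc 232 h 0.0087 rect [ 0.5475 -0.1088  0.1388] [62. 62.] 15 circ [ 0.5484 -0.1066  0.139 ] 33.0
bar 87 h 0.0346 rect [ 0.5496 -0.1077  0.1392] [56. 14.] 38 circ [ 0.5499 -0.108   0.1393] 28.2
top5
n [-0.156 -0.035  0.987] nom [-0.207 -0.025  0.978] 133 off -0.001
wrist5
n [-0.224 -0.029  0.974] nom [-0.207 -0.025  0.978] 4771 off -0.0004
disc 1667 h 0.0091 rect [ 0.5532 -0.1037  0.1386] [64. 67.] 56 circ [ 0.5528 -0.1046  0.1385] 33.8
bar 833 h 0.0354 rect [ 0.5527 -0.1043  0.1385] [58. 14.] 35 circ [ 0.5526 -0.1041  0.1384] 29.2
wrist2
n [-0.223 -0.03   0.974] nom [-0.207 -0.025  0.978] 5856 off -0.0002
disc 1946 h 0.0089 rect [ 0.5529 -0.1032  0.1387] [64. 67.] 57 circ [ 0.5526 -0.1045  0.1386] 33.8
bar 1141 h 0.0351 rect [ 0.553  -0.1038  0.1387] [57. 14.] 35 circ [ 0.5522 -0.1027  0.1386] 28.7
```

```bash
cat >> d.py <<'E'
C=np.array([.553,-.1042,.1386]);PSI=.12
NN=np.array([-np.sin(.21)*np.cos(PSI),-np.sin(.21)*np.sin(PSI),np.cos(.21)])
def drot(b):  # b = bar angle ccw of mill x
    ex=np.array([np.cos(PSI),np.sin(PSI),0]);ex-=ex@NN*NN;ex/=np.linalg.norm(ex);ey=np.cross(NN,ex)
    bx=np.cos(b)*ex+np.sin(b)*ey
    return R.from_matrix(np.stack([-bx,np.cross(-NN,-bx),-NN],1))
E
python3 - <<'E'
from d import *
row(C+NN*.07,rot=drot(.6)); row(C+NN*.006,rot=drot(.6))
W=pts(dict(np.load("top0.npz")))
for y0,y1 in((-.24,-.2),(-.2,-.18),(-.18,-.16)):
    m=(W[...,0]>.4)&(W[...,0]<.66)&(W[...,1]>y0)&(W[...,1]<y1);print(y0,np.nanpercentile(W[m][:,2],[50,95,100]).round(3))
W=pts(dict(np.load("scene0.npz")))
for y0,y1 in((-.24,-.2),(-.2,-.18),(-.18,-.16)):
    m=(W[...,0]>.4)&(W[...,0]<.66)&(W[...,1]>y0)&(W[...,1]<y1);print(y0,np.nanpercentile(W[m][:,2],[50,95,100]).round(3))
E
```

```text
row [0.66, -2.43, 1.18, 0.063, -0.203, -0.597] rows 3.4
row [0.32, -2.43, 2.74, 0.063, -0.203, -0.597] rows 3.4
-0.24 [0.001 0.09  0.128]
-0.2 [-0.     0.006  0.094]
-0.18 [0.096 0.121 0.13 ]
-0.24 [0.002 0.103 0.13 ]
-0.2 [0.002 0.051 0.1  ]
-0.18 [0.055 0.122 0.134]
```

Request:
move_arm(
  commands=[
    [[0.65,-2.4,0.5,0.063,-0.203,-0.597],[0.65,-2.4,1.2,0.063,-0.203,-0.597],[0.65,-2.4,1.2,0.063,-0.203,-0.597],[0.65,-2.4,1.2,0.063,-0.203,-0.597],[0.65,-2.4,1.2,0.063,-0.203,-0.597],[0.65,-2.4,1.2,0.063,-0.203,-0.597],[0.65,-2.4,1.2,0.063,-0.203,-0.597]],
  ],
  claw=0.05,
)

```text
time: 19.35
position: [0.5049, -0.1081, 0.367]
tool_rot: [-0.35, 0.931, -0.025, 0.101]
ft_force: [-0.3, 0.0, -0.3]
grip_width: 0.0412
grip_force: 0.0
```

Run:
```python
from d import *
c=camera("wrist");deck(c)
row(C+NN*.006,rot=drot(.6)); print(get_obs()["q"].round(2))
```

```text
n [-0.223 -0.028  0.974] nom [-0.207 -0.025  0.978] 7273 off -0.0003
disc 2799 h 0.0091 rect [ 0.5519 -0.105   0.1384] [66. 67.] 34 circ [ 0.5523 -0.1052  0.1385] 33.9
bar 1035 h 0.0356 rect [ 0.5522 -0.1055  0.1384] [57. 14.] 35 circ [ 0.5528 -0.106   0.1385] 28.8
row [0.03, -0.03, 1.59, -0.0, -0.002, -0.0] rows 1.0
[-0.45  0.41  1.8   0.16  0.76 -2.85]
```

Run:
```python
from d import *
print(get_obs()["q"].round(4))
C=np.array([.5525,-.1048,.1386])
row(C+NN*.006,rot=drot(.54))
```

```text
[-0.455   0.4096  1.8033  0.1627  0.7589 -2.8542]
row [0.05, -0.04, 1.58, -0.0, -0.002, 0.06] rows 1.0
```

Joint 6 is at its limit, so I'll back it off by turning 0.1 rad, then descend.

Request:
move_arm(
  commands=[
    [[0,0,0,0,0,0.1],[0.05,-0.05,0.4,0,0,0.1],[0.05,-0.05,0.8,0,0,0.1],[0.05,-0.05,1.2,0,0,0.1],[0.05,-0.05,1.57,0,0,0.1],[0.05,-0.05,1.57,0,0,0.1],[0.05,-0.05,1.57,0,0,0.1]],
  ],
)

```text
time: 20.27
position: [0.5174, -0.1098, 0.3049]
tool_rot: [-0.303, 0.947, -0.02, 0.102]
ft_force: [-0.5, 0.4, -0.0]
grip_width: 0.0412
grip_force: 0.0
```

Run:
```python
from d import *
s=get_obs();print(s["q"].round(4),s["ft_force"].round(2),s["moment"].round(3))
C=np.array([.5525,-.1048,.1386])
row(C+NN*.006,rot=drot(.5))
```

```text
[-0.4468  0.5262  1.8274  0.1905  0.6199 -2.7822] [-0.47  0.45 -0.02] [ 0.023  0.201 -0.011]
row [-0.01, 0.02, 0.0, 0.0, -0.002, -0.001] rows 0.0
```

Now close, with a firm squeeze, then turn in small steps.

Request:
move_arm(
  commands=[
    [[0,0,0,0,0,0],[0,0,0,0,0,0],[0,0,0,0,0,0],[0,0,0,0,0,0],[0,0,0,0,0,0],[0,0,0,0,0,0]],
  ],
  claw=1,
  squeeze=55,
)

```text
time: 21.02
position: [0.5171, -0.1093, 0.3054]
tool_rot: [-0.303, 0.947, -0.02, 0.102]
ft_force: [-1.5, 2.9, 2.6]
grip_width: 0.0139
grip_force: 54.3
```

Request:
move_arm(
  commands=[
    [[0,0,0,0,0,0.1],[0,0,0,0,0,0.2],[0,0,0,0,0,0.3],[0,0,0,0,0,0.4],[0,0,0,0,0,0.5],[0,0,0,0,0,0.5]],
  ],
)

```text
time: 21.78
position: [0.5171, -0.1092, 0.3054]
tool_rot: [-0.06, 0.993, 0.006, 0.103]
ft_force: [-1.7, 5.3, 3.2]
grip_width: 0.0135
grip_force: 54.3
```

Run:
```python
from d import *
s=get_obs();print(s["q"].round(3),s["ft_force"].round(2),s["moment"].round(3),s["grip_width"])
C=np.array([.5525,-.1048,.1386])
row(C+NN*.006,rot=drot(.0));row(C+NN*.006,rot=drot(-.6))
c=camera("wrist");deck(c);cv2.imwrite("pics/w6.png",c["pixels"])
```

```text
[-0.446  0.525  1.828  0.191  0.622 -2.283] [-1.69  5.34  3.2 ] [0.924 0.292 0.343] 0.013536634183117839
row [-0.0, 0.0, 0.02, 0.0, -0.002, -0.0] rows 0.0
row [-0.0, 0.0, 0.02, -0.001, -0.002, 0.6] rows 3.2
n [-0.223 -0.028  0.974] nom [-0.207 -0.025  0.978] 10013 off -0.0005
disc 2611 h 0.0092 rect [ 0.5383 -0.1069  0.1352] [39. 68.] 0 circ [ 0.5519 -0.1052  0.1381] 33.8
bar 1962 h 0.0359 rect [ 0.5513 -0.1078  0.1379] [33. 56.] 75 circ [ 0.5517 -0.1053  0.1381] 28.7
```

Request:
move_arm(
  commands=[
    [[0,0,0,0,0,0.1],[0,0,0,0,0,0.2],[0,0,0,0,0,0.3],[0,0,0,0,0,0.4],[0,0,0,0,0,0.5],[0,0,0,0,0,0.6],[0,0,0,0,0,0.6],[0,0,0,0,0,0.6]],
  ],
)

```text
time: 22.82
position: [0.5171, -0.1091, 0.3054]
tool_rot: [0.236, 0.966, 0.037, 0.097]
ft_force: [-1.3, 6.5, 2.8]
grip_width: 0.0133
grip_force: 54.3
```

Run:
```python
from d import *
s=get_obs();print(s["q"].round(3),s["ft_force"].round(2),s["moment"].round(3),s["grip_width"])
C=np.array([.5525,-.1048,.1386]);row(C+NN*.006,rot=drot(-.6))
c=camera("wrist");cv2.imwrite("pics/w7.png",cv2.resize(c["pixels"],(800,600),interpolation=cv2.INTER_CUBIC));np.savez("w7.npz",**c)
```

```text
[-0.446  0.525  1.828  0.192  0.622 -1.684] [-1.25  6.5   2.82] [0.945 0.176 0.409] 0.013321059877796911
row [-0.0, 0.0, 0.02, -0.001, -0.002, 0.0] rows 0.0
```

View pics/w7.png

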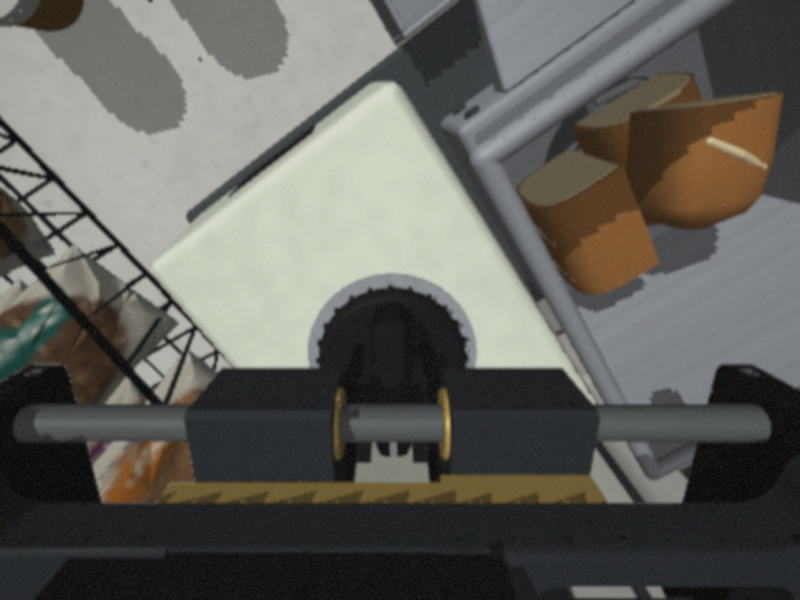

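All three pieces show in the hopper at (590,210), (640,110) and (710,150). The bar grip sits between the fingers at (390,350), upright in the picture. Next I'll check the bar's true angle for slip.

Run:
```python
from d import *
C=np.array([.5525,-.1048,.1386])
c=dict(np.load("w7.npz"));W=pts(c);hsv=cv2.cvtColor(c["pixels"],cv2.COLOR_BGR2HSV)
Rt=R.from_quat(get_obs()["tool_rot"]).as_matrix()
P=(W-C)@Rt  # tool axes; x toward camera along bar -x end
h=(W-C)@NN+.024
for lo,hi in((12,17),(17,22),(22,27),(12,30)):
    m=(h>.030)&(h<.040)&(P[...,0]>lo/1e3)&(P[...,0]<hi/1e3)&(abs(P[...,1])<.0135)
    p=P[m];print(lo,hi,len(p),(np.percentile(p[:,1],[2,50,98])*1e3).round(1),"x",p[:,0].mean().round(4),"xmax",p[:,0].max().round(4),h[m].mean().round(4))
# disc centre check
```

```text
12 17 186 [-7.7 -0.7  5.6] x 0.0145 xmax 0.017 0.0356
17 22 195 [-7.6 -0.7  5.6] x 0.0194 xmax 0.022 0.0355
22 27 215 [-7.6 -0.7  5.5] x 0.0246 xmax 0.027 0.0353
12 30 709 [-7.6 -0.7  5.6] x 0.0211 xmax 0.0292 0.0351
```

Run:
```python
from d import *
C=np.array([.5525,-.1048,.1386])
T=drot(0).as_matrix();ex,ey=-T[:,0],T[:,1]
for f in("wrist2","wrist5"):
    c=dict(np.load(f+".npz"));W=pts(c);D=W-C;h=D@NN+.024
    m=(h>.031)&(h<.04)&(np.linalg.norm(D,axis=-1)<.04)
    r=cv2.minAreaRect((np.stack([D[m]@ex,D[m]@ey],1)*1000).astype(np.float32));print(f,m.sum(),r)
a=R.from_quat(get_obs()["tool_rot"]).as_matrix()[:,0];print("now bar",np.arctan2(-a@ey,-a@ex))
c=camera("scene");W=pts(c);P=W
t=camera("top");pix=np.abs(t["pixels"].astype(int)-np.load("top0.npz")["pixels"]).sum(2)
for nm,x,y in(("bell",161,160),("jarA",356,230),("jarB",377,230),("brush",220,146),("yellow",274,222)): print(nm,pix[y-6:y+7,x-6:x+7].mean().round(1))
```

```text
wrist2 1064 ((0.3201141357421875, 0.7059001922607422), (57.71481704711914, 14.201919555664062), 34.68826675415039)
wrist5 809 ((0.25848388671875, 0.4847087860107422), (58.369815826416016, 13.870153427124023), 34.5870361328125)
now bar -0.5994750380198854
bell 67.1
jarA 246.6
jarB 291.6
brush 95.9
yellow 95.1
```

The bar was at +0.605 off and is now at −0.599, so the dial has turned 1.204 rad: third click, held. The gripper never went near the bystanders. The image differences there come from the arm and its shadow. Handing in.

```bash
python3 -c "
from rig import *
s=get_obs();print(s['time'],s['grip_force'],s['grip_width']);print(hand_in())"
```

```text
22.975 54.31080917827785 0.013664677155634807
the job is handed in; nothing more can be done
None
```

All three bread pieces are in the hopper, and the gripper is holding the dial at the third click (turned about 1.20 rad); the job was handed in at 23 s.

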